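Free the stuck adaptor collars and rack them on the drying stand

TASK

Lift the clear dust hood off the drying stand and park it upright on the round black mat. Two or three adaptor collars are stuck in their bayonet cups: grip each by its octagonal rim, twist it about a quarter turn and pull it straight out. Thread them down the post of the stand, each lowered fully home and not dropped, widest at the bottom (blue, then yellow, then red). Last, put the hood back over the stack so that it stands flat on the stand's base, and leave the other things on the benches where they are.

Things in the scene. Friction and masses are not known exactly. Their poses are not given: they have to be found in the camera images.
- collar_blue_c (a point): blue, widest collar, 31 mm high, may be absent; point = its centre, half-way up, on the axis. Upper 20 mm: octagonal head 50 mm across flats (a flat faces its +x axis and every 45 degrees). Lower 11 mm: steel skirt 38 mm across, two lugs along its +-x axis, each 10 mm wide, 4 mm high, 26 mm out from the axis. Through-bore 32 mm. 0.06 to 0.13 kg. z up along the axis.
- collar_yellow_c (a point): yellow, middle collar, 31 mm high, may be absent; point = its centre, half-way up, on the axis. Upper 20 mm: octagonal head 45 mm across flats (a flat faces its +x axis and every 45 degrees). Lower 11 mm: steel skirt 38 mm across, two lugs along its +-x axis, each 10 mm wide, 4 mm high, 26 mm out from the axis. Through-bore 32 mm. 0.06 to 0.13 kg. z up along the axis.
- collar_red_c (a point): red, narrowest collar, 31 mm high, may be absent; point = its centre, half-way up, on the axis. Upper 20 mm: octagonal head 40 mm across flats (a flat faces its +x axis and every 45 degrees). Lower 11 mm: steel skirt 38 mm across, two lugs along its +-x axis, each 10 mm wide, 4 mm high, 26 mm out from the axis. Through-bore 32 mm. 0.06 to 0.13 kg. z up along the axis.
- cup_a: aluminium bayonet cup on an 84 mm square foot, fixed; origin = centre of its underside. Floor 20 mm, rim 30.5 mm above the bench, outside diameter 66 mm. Two rim tabs along its +-x axis, 18 mm wide, reach in to 21.5 mm from the axis, open below to 6.5 mm over the floor. A collar rests on the floor, its head just above the rim. Some starts leave a cup empty.
- cup_b: second bayonet cup, same as cup_a. In all cups a nested collar starts with its lugs (x axis) within 0.13 rad of under the tabs and cannot be lifted; turned either way so that the lugs are 0.75 to 2.4 rad from the tabs (a turn of about 1.3 rad), it lifts straight out with 1 mm play; it turns easily, with no stops.
- cup_c: third bayonet cup, same as cup_a
- stand_seat (a point): drying stand, fixed: round aluminium base, 90 mm diameter, 8 mm thick; upright steel post 27 mm in diameter rises 73 mm above the base (top 4 mm tapered). Point = centre of the base's upper face, on the post's axis, where the lowest collar sits; each next one sits 31 mm higher. Three collars reach 93 mm above the base, past the post's end.
- hood_knob (a point): clear dust hood, at the start standing over the stand's post on its base: upside-down cup, 74 mm outside, 68 mm inside diameter, heavy steel foot ring 84 mm outside and 14 mm high, 105 mm high, 101 mm deep inside, with a black round knob on top, 26 mm diameter, 24 mm high, on a 6 mm neck. Point = centre of the knob, 123 mm above the hood's lower edge. 0.45 kg, low centre of mass. z is up.
- mat: round black rubber mat with a grey centre, 120 mm diameter, 2 mm thick, fixed to the bench, the parking place of the hood; origin = centre of its underside
- label_tape: roll of white tape, 66 mm diameter, 18 mm high, bystander; origin at its underside
- septa_jar: small white-lidded jar, 46 mm diameter, 36 mm high, bystander; origin at its underside
- bottle_amber: amber bottle with black cap, 56 mm diameter, 115 mm high, bystander; origin at its underside

How it is judged:
By the outcome, as a careful person would: the job done as asked, in the order asked, and still so for the second after the job is handed in, with the robot touching nothing.
Of collar_blue, collar_yellow, collar_red only 2 to 3 are there at a start; the rules pass over those that are not, and their reading is None.
At some moment in a run one of hood may be knocked a few centimetres aside while the robot is not near it.
It also fails if it takes over 208 s, if anything falls off the work surface, if the arm or the gripper's body presses on something with over 40 N, if the wrist force passes 120 N, or if a joint passes its speed limit or range.

ROBOT

A 7-joint arm with a two-finger parallel gripper is mounted at the origin on a cart in front of the work surface, level with it; the furniture and walls round the work are solid. World frame = base frame: x ahead of the robot, y to its left, z up, the work surface at z = 0. Lengths are in m, angles in rad, forces in N, time in s.
With the tool pointing down it reaches from about 0.4 to 0.875 m from the base axis. Payload 6.5 kg.
Tool frame: the origin (TCP) lies on the centre line of the jaws, within the pads' length; the fingertips stand 11 mm ahead of it and the grasp point (between the pads) lies 8 mm behind it; z points along the fingers, y is the line along which they close (so a half turn about z gives the same grasp; the last joint's range is limited). The gripper opens to 85 mm and grips with 20 to 120 N. Pads are 22 mm wide; open, the fingers measure 114 mm over their backs; the gripper's body (76 mm by 85 mm) begins 54 mm behind the grasp point. The pads swing forward as they close: fully open they stand 13 mm farther back than shut.
Start: joints at [-1.269, 0.536, -0.004, 1.538, 0.003, 1.067, -0.071], TCP at [0.234, 0.607, 0.242] pointing down, gripper open.
Joint ranges: [-2.7, 2.7], [-0.37, 2.16], [-1.27, 1.26], [0.24, 2.4], [-1.31, 4.45], [0.19, 1.91], [-2.76, 2.76]. Speed limits (rad/s): [2.39, 2.39, 3.14, 3.14, 3.14, 3.14, 3.14].

INTERFACE

Orientations are given as a rotation vector (axis times angle).
In Python, from bench import get_obs, camera, close_job, boxes_of, mark_of gives the robot as it stands. The module is installed in compiled form; this text tells all that it offers.
- The arm moves only by the tool arm_command, never from a script. Its argument "rows" is a list of rows, each a list of 5 numbers: the closure, from -1 (fully open) to 1 (shut), then the shift along the world's x, y, z as a fraction of full scale, then the turn about the world's z as a fraction of full scale. In form: [[jaw, dx, dy, dz, yaw], ...]. A call has 1 to 8 rows; each row shifts and turns the commanded pose from where the row before left it; what a row does not reach is not made up. Full scale, the value 1, is 20 mm for a shift and 0.5 rad for a turn. A row lasts 1/12 s, in which the tool goes at most 41.7 mm and 7.16 degrees, less where a joint would pass 70% of its speed; a pose out of reach is approached as far as the arm can. A call with a number of a shift or a turn outside -1 to 1 is refused whole. A call with a gripper value outside its range is refused whole. The fingers move at their own pace and stop on an object; "grip_force" is the grip in N (left out, the last holds). Time passes only in rows, so rows that do not move let the fingers close. It gives the time, the measured TCP pose, the force, the opening and the grip force at its end, in the units of the state.
- get_obs(): the state, without advancing time (a new reading comes with each control period).
- camera(name): name is "side" or "top" or "wrist"; returns a dict with "color" (400x640x3 uint8, blue, green, red), "mtx" (3x3 intrinsics, pixels), "position" and "attitude" of the camera in the world. Camera axes: x right, y down, z forward; pixel columns grow to the right and rows downward; lengths in m; the calibration is good to about 2 mm. A picture is of the moment at which its call begins. There is no depth.
- close_job(): hands the job in; it is judged then, once.
Trained networks look in a picture, given as the dict that the camera call returned (one of the last four; its "shot" number tells which), for a name from the list of things; names that differ only in an ending like _2 or _b are one class to them, and where a whole thing is asked for, a point or a joint stands for the part that bears it (a point fixed in the world has none). Each returns a list of dicts, best first, with "conf" (0 to 1); they miss things now and then, are a little off and sometimes report something else, mostly with a low value. They report only what shows in the picture. A call takes as long as a camera call.
- boxes_of(picture, thing): "position" ([column, row] as shares, 0 to 1, of the picture: columns of its width, rows of its height, amid what is visible of it).
- mark_of(picture, thing): "position" ([column, row] as shares, 0 to 1, of the picture: columns of its width, rows of its height: a listed point, or the origin of a listed thing).
The state is a dict: "clock": time; "q": joint angles; "joint_velocities": joint speeds; "joint_torque": joint torques, N m; "ee_pos": TCP position; "ee_rot": TCP orientation; "contact_force": force on the tool from outside, world axes, zero at the start; "moment": the same for the moment, N m; "gripper_width": opening from 0.0 (shut) to 1.0 (fully open); "grip_force": force on a finger pad.
Only numpy, scipy, OpenCV 4.12 (cv2) and the standard library are available. Lean on these libraries where they do the work, as an engineer would, in place of code of your own. Each camera call takes 0.05 s, during which the arm holds its last target. There are 200 camera calls.

## Working session

There is one attempt and no reset: what is moved stays moved. The work goes in short steps, Python scripts to look and compute and a tool call to move; the robot and the scene stay as the last step left them, time stands still between calls to the robot, and variables do not carry over. Pictures are saved under pics/ and viewed, at most 18 in all, crops included, and the job is handed in when it is done.

Besides the shell and the picture viewer there is one more tool, called after "Request:" by a JSON object that holds its "api" and its "payload". arm_command: Moves the arm, as the interface text tells. Shift numbers are shares of 20 mm and turn numbers shares of 0.5 rad, none past 1 either way. Its arguments: {"type":"object","properties":{"rows":{"type":"array","items":{"type":"array","items":{"type":"number"}}},"grip_force":{"type":"number"}},"required":["rows"]}

```bash
mkdir -p pics; cat > h.py <<'E'
import numpy as np, cv2
from scipy.spatial.transform import Rotation as R
from bench import get_obs, camera, close_job, boxes_of, mark_of
def rot(c):
    a=np.array(c["attitude"],float)
    return a if a.shape==(3,3) else (R.from_rotvec(a).as_matrix() if a.size==3 else R.from_quat(a).as_matrix())
def ray(c,p):
    h,w=c["color"].shape[:2]
    d=np.linalg.inv(np.array(c["mtx"]))@np.array([p[0]*w,p[1]*h,1.])
    return np.array(c["position"]),rot(c)@d
def onz(c,p,z):
    o,d=ray(c,p); return o+d*(z-o[2])/d[2]
def proj(c,P):
    v=np.array(c["mtx"])@(rot(c).T@(np.array(P)-np.array(c["position"]))); return v[:2]/v[2]
def tri(obs):
    A=0;b=0
    for c,p in obs:
        o,d=ray(c,p); d=d/np.linalg.norm(d); M=np.eye(3)-np.outer(d,d); A=A+M; b=b+M@o
    return np.linalg.solve(A,b)
E
python3 - <<'E'
from h import *
np.set_printoptions(precision=4,suppress=True)
o=get_obs(); print({k:np.round(v,3).tolist() for k,v in o.items()})
zs=dict(collar_blue_c=.0355,collar_yellow_c=.0355,collar_red_c=.0355,cup_a=0,stand_seat=.008,hood_knob=.131,mat=0,label_tape=0,septa_jar=0,bottle_amber=0)
for n in ["top","side"]:
    c=camera(n); cv2.imwrite(f"pics/{n}0.png",c["color"]); print(n,c["position"],c["attitude"],np.array(c["mtx"]).tolist())
    for t,z in zs.items():
        for m in mark_of(c,t)[:4]:
            if m["conf"]>.2: print(t,round(m["conf"],2),(np.array(m["position"])*[640,400]).round(),onz(c,m["position"],z))
E
```

```text
{'clock': 0.0, 'q': [-1.269, 0.537, -0.004, 1.539, 0.003, 1.067, -0.071], 'joint_velocities': [0.0, -0.001, -0.001, -0.001, 0.001, -0.001, -0.002], 'joint_torque': [0.0, -58.342, 1.049, -25.91, 0.012, 0.01, -0.0], 'ee_pos': [0.234, 0.606, 0.241], 'ee_rot': [-0.574, -3.088, 0.003], 'contact_force': [0.593, -0.605, -0.061], 'moment': [-0.061, -0.065, 0.056], 'grip_force': 0.0, 'gripper_width': 0.994}
top [0.184  0.0154 1.5743] [-2.1454  2.1324 -0.1876] [[438.7503983191095, 0.0, 324.98578697954207], [0.0, 438.7503983191095, 198.29367619235526], [0.0, 0.0, 1.0]]
collar_yellow_c 0.67 [269. 178.] [0.5141 0.2016 0.0355]
cup_a 0.89 [264. 181.] [0.5115 0.2239 0.    ]
cup_a 0.84 [224. 164.] [0.5743 0.3747 0.    ]
cup_a 0.8 [223. 197.] [0.4492 0.3723 0.    ]
stand_seat 0.39 [353. 179.] [ 0.517  -0.0981  0.008 ]
hood_knob 0.92 [355. 172.] [ 0.515  -0.0965  0.131 ]
mat 0.68 [409. 210.] [ 0.4075 -0.3029  0.    ]
label_tape 0.61 [189. 165.] [0.5676 0.5009 0.    ]
septa_jar 0.46 [226. 235.] [0.3123 0.3565 0.    ]
bottle_amber 0.66 [469. 191.] [ 0.4802 -0.5256  0.    ]
bottle_amber 0.31 [227. 234.] [0.3154 0.3521 0.    ]
side [ 0.1714 -1.1139  1.03  ] [-2.2398  0.3035 -0.133 ] [[438.3739396316614, 0.0, 318.77844197862345], [0.0, 438.3739396316614, 204.16881360190456], [0.0, 0.0, 1.0]]
collar_blue_c 0.68 [287. 162.] [0.4276 0.3569 0.0355]
collar_yellow_c 0.48 [317. 178.] [0.5179 0.214  0.0355]
collar_red_c 0.46 [290. 161.] [0.4441 0.3591 0.0355]
cup_a 0.71 [320. 162.] [0.5697 0.3678 0.    ]
cup_a 0.69 [290. 171.] [0.438  0.3441 0.    ]
cup_a 0.47 [317. 187.] [0.5141 0.2041 0.    ]
hood_knob 0.67 [345. 208.] [ 0.53   -0.0923  0.131 ]
label_tape 0.47 [304. 148.] [0.5336 0.4936 0.    ]
septa_jar 0.67 [258. 173.] [0.3084 0.3632 0.    ]
```

```bash
python3 - <<'E'
import cv2
a=cv2.imread("pics/top0.png")[110:270,160:500]; cv2.imwrite("pics/t0c.png",cv2.resize(a,None,fx=2.3,fy=2.3,interpolation=2))
a=cv2.imread("pics/side0.png")[120:280,220:460]; cv2.imwrite("pics/s0c.png",cv2.resize(a,None,fx=3,fy=3,interpolation=2))
E
```

```text
(no output)
```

View pics/t0c.png

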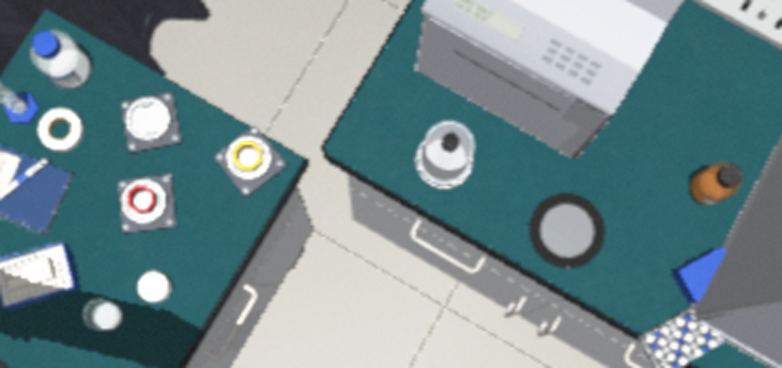

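View pics/s0c.png

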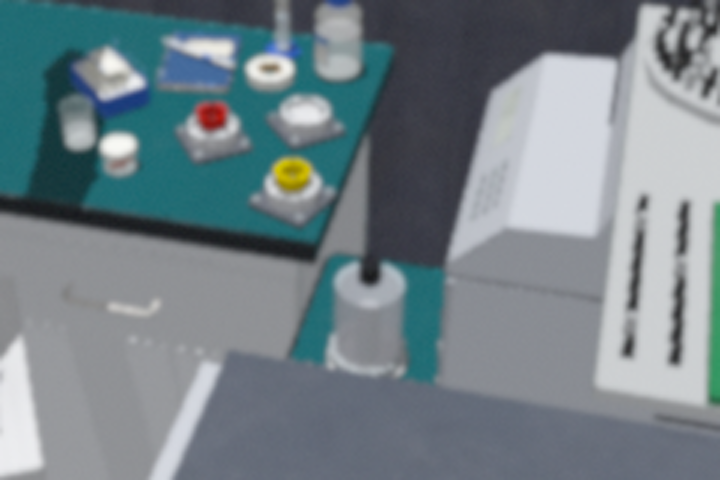

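The yellow collar is in the cup at (0.51, 0.21) and red is in the cup at (0.45, 0.37). The cup at (0.57, 0.37) is empty, so blue is absent. The hood is at about (0.515, -0.097) and the mat at (0.41, -0.30), both on the right bench. I'll go to the hood first.

Request:
{"api": "arm_command", "payload": {"rows": [[-1,0.4,-1,0,0],[-1,0.4,-1,0,0],[-1,0.4,-1,0,0],[-1,0.4,-1,0,0],[-1,0.4,-1,0,0],[-1,0.4,-1,0,0],[-1,0.4,-1,0,0],[-1,0.4,-1,0,0]]}}

```text
clock: 1.77
ee_pos: [0.298, 0.4456, 0.2424]
ee_rot: [0.574, 3.089, 0.0]
contact_force: [0.5, 0.6, -0.0]
gripper_width: 0.993
grip_force: 0.0
```

Request:
{"api": "arm_command", "payload": {"rows": [[-1,0.4,-1,0,0],[-1,0.4,-1,0,0],[-1,0.4,-1,0,0],[-1,0.4,-1,0,0],[-1,0.4,-1,0,0],[-1,0.4,-1,0,0],[-1,0.4,-1,0,0],[-1,0.4,-1,0,0]]}}

```text
clock: 2.43
ee_pos: [0.3621, 0.2856, 0.2425]
ee_rot: [0.574, 3.088, 0.001]
contact_force: [-0.4, 0.9, 0.1]
gripper_width: 0.994
grip_force: 0.0
```

Request:
{"api": "arm_command", "payload": {"rows": [[-1,0.4,-1,0,0],[-1,0.4,-1,0,0],[-1,0.4,-1,0,0],[-1,0.4,-1,0,0],[-1,0.4,-1,0,0],[-1,0.4,-1,0,0],[-1,0.4,-1,0,0],[-1,0.4,-1,0,0]]}}

```text
clock: 3.1
ee_pos: [0.4261, 0.1255, 0.2425]
ee_rot: [0.574, 3.088, 0.001]
contact_force: [-0.1, 0.1, -0.5]
gripper_width: 1.0
grip_force: 0.0
```

Request:
{"api": "arm_command", "payload": {"rows": [[-1,0.4,-1,0,0],[-1,0.4,-1,0,0],[-1,0.4,-1,0,0],[-1,0.4,-1,0,0],[-1,0.4,-1,0,0],[-1,0.4,-1,0,0],[-1,0,0,0,0],[-1,0,0,0,0]]}}

```text
clock: 3.77
ee_pos: [0.474, 0.0056, 0.2424]
ee_rot: [0.578, 3.087, -0.0]
contact_force: [-0.4, 0.9, -0.7]
gripper_width: 0.999
grip_force: 0.0
```

```bash
cat > look.py <<'E'
import sys
from h import *
np.set_printoptions(precision=4,suppress=True)
def look(name,things,save=None):
    o=get_obs(); print("ee",o["ee_pos"],"rot",o["ee_rot"],"q",np.round(o["q"],2),"t",o["clock"],"w",o["gripper_width"])
    c=camera(name); 
    if save: cv2.imwrite(f"pics/{save}.png",c["color"])
    for t,z in things.items():
        for m in mark_of(c,t)[:3]:
            if m["conf"]>.2: print(t,round(m["conf"],2),(np.array(m["position"])*[640,400]).round(),onz(c,m["position"],z))
    return c
E
python3 - <<'E'
from look import *
look("wrist",dict(hood_knob=.131,mat=0,stand_seat=.008),"w1")
look("top",dict(hood_knob=.131,mat=0,stand_seat=.008))
E
```

```text
ee [0.474  0.0056 0.2424] rot [ 0.5783  3.0875 -0.0001] q [-0.37  0.24  0.31  2.   -0.09  0.91  1.19] t 3.7667 w 0.9992543248128729
hood_knob 0.77 [231. 280.] [ 0.5173 -0.0968  0.131 ]
mat 0.93 [ 90. 206.] [ 0.4078 -0.2928  0.    ]
ee [0.4735 0.0076 0.2423] rot [-0.5717 -3.0889 -0.0007] q [-0.38  0.24  0.31  2.01 -0.09  0.91  1.19] t 3.9667 w 1.0018831608210643
hood_knob 0.83 [354. 172.] [ 0.5163 -0.096   0.131 ]
mat 0.73 [409. 209.] [ 0.4108 -0.3023  0.    ]
mat 0.36 [219. 195.] [0.4565 0.3864 0.    ]
stand_seat 0.6 [353. 179.] [ 0.5182 -0.0984  0.008 ]
stand_seat 0.51 [221. 195.] [0.4571 0.3783 0.008 ]
```

View pics/w1.png

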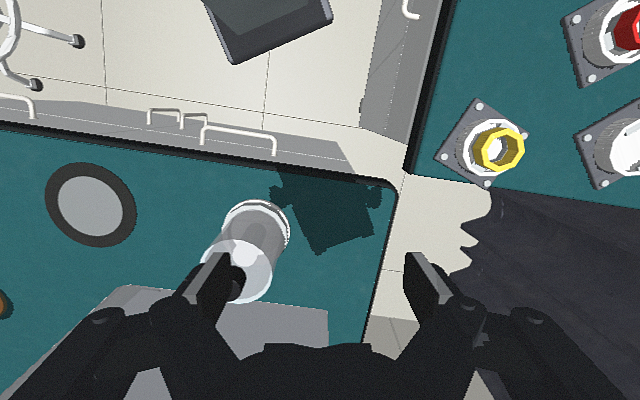

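Request:
{"api": "arm_command", "payload": {"rows": [[-1,0.36,-0.87,0,0],[-1,0.36,-0.87,0,0],[-1,0.36,-0.87,0,0],[-1,0.36,-0.87,0,0],[-1,0.36,-0.87,0,0],[-1,0.36,-0.87,0,0],[-1,0,0,-0.5,0],[-1,0,0,-0.5,0]]}}

```text
clock: 4.83
ee_pos: [0.5174, -0.0985, 0.2221]
ee_rot: [0.576, 3.087, -0.0]
contact_force: [-0.3, -0.3, -1.3]
gripper_width: 1.003
grip_force: 0.0
```

```bash
python3 - <<'E'
from look import *
look("wrist",dict(hood_knob=.131,mat=0),"w2")
E
```

```text
ee [ 0.5174 -0.0985  0.2221] rot [ 0.5765  3.087  -0.0001] q [-0.18  0.36  0.35  1.9  -0.16  0.9   1.45] t 4.8333 w 1.0025151228408098
hood_knob 0.58 [317. 210.] [ 0.5181 -0.0978  0.131 ]
mat 0.7 [133. 147.] [ 0.4077 -0.2892  0.    ]
```

View pics/w2.png

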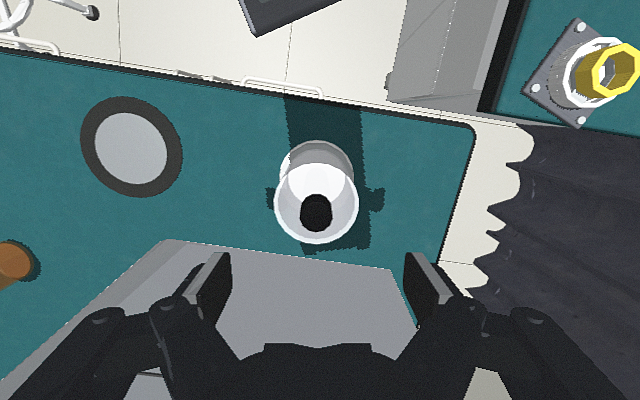

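The knob is centred between the jaws at image (316, 212), and the numbers agree. I'll descend and grip.

Request:
{"api": "arm_command", "payload": {"rows": [[-1,0,0,-0.9,0],[-1,0,0,-0.9,0],[-1,0,0,-0.9,0],[-1,0,0,-0.9,0],[-1,0,0,-0.9,0],[-1,0,0,0,0],[1,0,0,0,0],[1,0,0,0,0]], "grip_force": 60}}

```text
clock: 5.65
ee_pos: [0.5176, -0.0975, 0.1333]
ee_rot: [0.573, 3.088, 0.0]
contact_force: [-0.7, -0.0, -0.1]
gripper_width: 0.75
grip_force: 0.0
```

Request:
{"api": "arm_command", "payload": {"rows": [[1,0,0,0,0],[1,0,0,0,0],[1,0,0,0,0],[1,0,0,0,0],[1,0,0,0,0],[1,0,0,0,0]]}}

```text
clock: 6.15
ee_pos: [0.5174, -0.0985, 0.1332]
ee_rot: [0.575, 3.087, -0.0]
contact_force: [-2.0, -1.2, 6.2]
gripper_width: 0.281
grip_force: 59.0
```

Request:
{"api": "arm_command", "payload": {"rows": [[1,0,0,0.3,0],[1,0,0,0.5,0],[1,0,0,0.8,0],[1,0,0,0.8,0],[1,0,0,0.8,0],[1,0,0,0.8,0],[1,0,0,0.8,0],[1,0,0,0.5,0]]}}

```text
clock: 6.82
ee_pos: [0.5171, -0.0978, 0.2402]
ee_rot: [0.574, 3.087, 0.001]
contact_force: [-0.0, -0.4, -4.6]
gripper_width: 0.285
grip_force: 59.4
```

```bash
python3 - <<'E'
from look import *
look("wrist",dict(hood_knob=.23,mat=0,stand_seat=.008),"w3")
look("top",dict(hood_knob=.23,mat=0,stand_seat=.008))
look("side",dict(hood_knob=.23,mat=0,stand_seat=.008))
E
```

```text
ee [ 0.5171 -0.0978  0.2402] rot [0.5742 3.0873 0.0006] q [-0.19  0.34  0.36  1.89 -0.15  0.94  1.44] t 6.8167 w 0.28455371626325726
hood_knob 0.94 [319. 268.] [ 0.5235 -0.0983  0.23  ]
mat 0.87 [142. 145.] [ 0.4072 -0.2883  0.    ]
ee [ 0.5165 -0.0976  0.2379] rot [-0.574  -3.088  -0.0002] q [-0.19  0.34  0.36  1.89 -0.15  0.94  1.44] t 7.0167 w 0.27981735500177846
mat 0.56 [407. 210.] [ 0.4085 -0.2978  0.    ]
mat 0.56 [266. 179.] [0.5176 0.217  0.    ]
ee [ 0.5162 -0.0978  0.2373] rot [-0.5741 -3.0868  0.0005] q [-0.19  0.34  0.36  1.89 -0.15  0.94  1.44] t 7.2167 w 0.2759960963947526
hood_knob 0.62 [344. 183.] [ 0.5237 -0.0923  0.23  ]
stand_seat 0.63 [341. 235.] [ 0.5189 -0.0883  0.008 ]
```

View pics/w3.png

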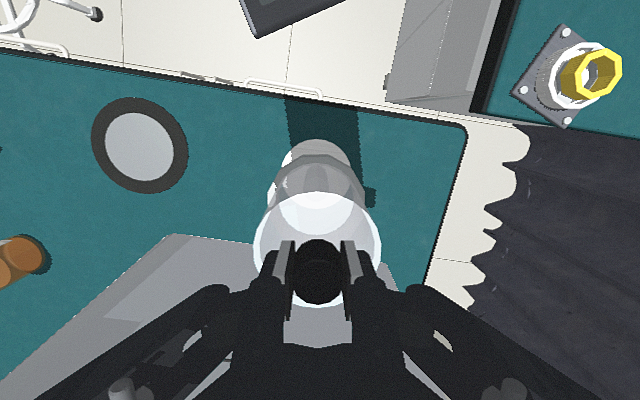

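The hood hangs straight from the jaws at (318, 268), and the mat is seen clear at (140, 145). I'll carry the hood to the mat.

Request:
{"api": "arm_command", "payload": {"rows": [[1,-0.5,-0.9,0,0],[1,-0.55,-1,0,0],[1,-0.55,-1,0,0],[1,-0.55,-1,0,0],[1,-0.55,-1,0,0],[1,-0.55,-1,0,0],[1,-0.55,-1,0,0],[1,-0.55,-1,0,0]]}}

```text
clock: 8.08
ee_pos: [0.4293, -0.2568, 0.2383]
ee_rot: [0.574, 3.089, 0.0]
contact_force: [-0.4, -0.2, -4.2]
gripper_width: 0.278
grip_force: 59.5
```

Request:
{"api": "arm_command", "payload": {"rows": [[1,-0.55,-1,0,0],[1,-0.55,-0.9,0,0],[1,0,0,0,0],[1,0,0,-0.8,0],[1,0,0,-0.8,0],[1,0,0,-0.8,0],[1,0,0,-0.8,0],[1,0,0,0,0]]}}

```text
clock: 8.75
ee_pos: [0.4064, -0.2925, 0.1717]
ee_rot: [-0.573, -3.084, -0.002]
contact_force: [-1.5, 1.3, -3.3]
gripper_width: 0.284
grip_force: 59.9
```

```bash
python3 - <<'E'
from look import *
look("wrist",dict(hood_knob=.175,mat=0,stand_seat=.008),"w4")
look("top",dict(hood_knob=.175,mat=0,stand_seat=.008))
look("side",dict(hood_knob=.175,mat=0,stand_seat=.008))
E
```

```text
ee [ 0.4064 -0.2925  0.1717] rot [-0.573  -3.084  -0.0024] q [ 0.2   0.41  0.42  2.   -0.23  0.78  1.95] t 8.75 w 0.2835157955574777
hood_knob 0.73 [318. 267.] [ 0.4051 -0.2903  0.175 ]
ee [ 0.4086 -0.2943  0.1753] rot [ 0.5742  3.0871 -0.0009] q [ 0.2   0.4   0.42  2.   -0.23  0.78  1.95] t 8.95 w 0.2788804856976365
mat 0.42 [410. 211.] [ 0.4038 -0.3065  0.    ]
stand_seat 0.93 [353. 178.] [ 0.5215 -0.1007  0.008 ]
ee [ 0.4084 -0.2941  0.1751] rot [ 0.574   3.0872 -0.0005] q [ 0.2   0.4   0.42  2.   -0.23  0.78  1.95] t 9.15 w 0.2829365387687288
stand_seat 0.79 [343. 232.] [ 0.5325 -0.0761  0.008 ]
```

View pics/w4.png

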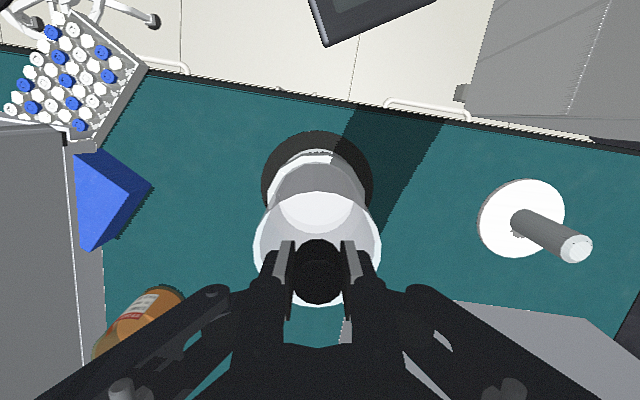

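```bash
python3 - <<'E'
from look import *
c=camera("wrist")
print(onz(c,(316/640,187/400),.002), proj(c,(.408,-.294,.002)), onz(c,(521/640,219/400),.008),onz(c,(577/640,248/400),.081))
th=np.linspace(0,2*np.pi,8,endpoint=False)
print([proj(c,(.408+.06*np.cos(t),-.294+.06*np.sin(t),.002)).round().tolist() for t in th])
E
```

```text
[ 0.4106 -0.2949  0.002 ] [315.9266 184.5033] [ 0.5222 -0.1003  0.008 ] [ 0.5202 -0.1013  0.081 ]
[[335.0, 233.0], [366.0, 206.0], [370.0, 164.0], [340.0, 132.0], [294.0, 130.0], [263.0, 162.0], [264.0, 204.0], [294.0, 232.0]]
```

The mat lies under the hood to within 2–3 mm. I'll lower it.

Request:
{"api": "arm_command", "payload": {"rows": [[1,0,0,-0.8,0],[1,0,0,-0.7,0],[1,0,0,-0.4,0],[1,0,0,-0.2,0],[1,0,0,-0.1,0],[1,0,0,-0.1,0],[1,0,0,0,0],[1,0,0,0,0]]}}

```text
clock: 10.07
ee_pos: [0.4082, -0.2941, 0.1287]
ee_rot: [0.574, 3.088, -0.0]
contact_force: [-0.5, 0.1, -4.2]
gripper_width: 0.281
grip_force: 59.9
```

Request:
{"api": "arm_command", "payload": {"rows": [[1,0,0,-0.08,0],[1,0,0,-0.08,0],[1,0,0,0,0],[1,0,0,0,0]]}}

```text
clock: 10.4
ee_pos: [0.4085, -0.2953, 0.127]
ee_rot: [0.576, 3.086, -0.001]
contact_force: [-4.5, 0.3, 14.3]
gripper_width: 0.28
grip_force: 61.7
```

Request:
{"api": "arm_command", "payload": {"rows": [[1,0,0,0.05,0],[-1,0,0,0,0],[-1,0,0,0,0],[-1,0,0,0,0],[-1,0,0,0,0],[-1,0,0,0,0],[-1,0,0,0,0],[-1,0,0,0,0]]}}

```text
clock: 11.07
ee_pos: [0.4079, -0.2939, 0.126]
ee_rot: [-0.574, -3.089, 0.0]
contact_force: [-0.1, -0.3, 0.1]
gripper_width: 1.002
grip_force: 0.0
```

Request:
{"api": "arm_command", "payload": {"rows": [[-1,0,0,0.5,0],[-1,0,0,1,0],[-1,0,0,1,0],[-1,0,0,1,0],[-1,0,0,1,0],[-1,0,0,1,0],[-1,0.2,1,0,0],[-1,0.2,1,0,0]]}}

```text
clock: 11.73
ee_pos: [0.4164, -0.255, 0.2382]
ee_rot: [0.578, 3.084, -0.002]
contact_force: [0.3, -0.5, 0.0]
gripper_width: 1.003
grip_force: 0.0
```

Request:
{"api": "arm_command", "payload": {"rows": [[-1,0.2,1,0,0],[-1,0.2,1,0,0],[-1,0.2,1,0,0],[-1,0.2,1,0,0],[-1,0.2,1,0,0],[-1,0.2,1,0,0],[-1,0.2,1,0,0],[-1,0.2,1,0,0]]}}

```text
clock: 12.4
ee_pos: [0.448, -0.0931, 0.2368]
ee_rot: [0.575, 3.088, 0.0]
contact_force: [0.2, -0.2, 0.7]
gripper_width: 0.998
grip_force: 0.0
```

Request:
{"api": "arm_command", "payload": {"rows": [[-1,0.2,1,0,0],[-1,0.2,1,0,0],[-1,0.2,1,0,0],[-1,0.2,1,0,0],[-1,0.2,1,0,0],[-1,0.2,1,0,0],[-1,0.2,1,0,0],[-1,0.2,1,0,0]]}}

```text
clock: 13.07
ee_pos: [0.4801, 0.0669, 0.2369]
ee_rot: [0.575, 3.088, 0.0]
contact_force: [-0.3, 0.4, -0.4]
gripper_width: 1.001
grip_force: 0.0
```

Request:
{"api": "arm_command", "payload": {"rows": [[-1,0.2,1,-0.6,0],[-1,0.2,1,-0.6,0],[-1,0.2,1,-0.6,0],[-1,0.2,1,-0.6,0],[-1,0.2,1,-0.6,0],[-1,0.2,1,-0.6,0],[-1,0,0,0,0],[-1,0,0,0,0]]}}

```text
clock: 13.73
ee_pos: [0.5035, 0.1868, 0.164]
ee_rot: [-0.571, -3.089, 0.001]
contact_force: [0.6, 0.0, 0.5]
gripper_width: 1.002
grip_force: 0.0
```

```bash
python3 - <<'E'
from look import *
look("wrist",dict(collar_yellow_c=.0355,cup_a=0,collar_red_c=.0355),"w5")
look("top",dict(hood_knob=.125,collar_yellow_c=.0355))
E
```

```text
ee [0.5035 0.1868 0.164 ] rot [-0.5712 -3.0886  0.0012] q [-0.59  0.45  0.2   1.91 -0.12  0.79  0.88] t 13.7333 w 1.001823497598667
collar_yellow_c 0.59 [340. 197.] [0.5126 0.2073 0.0355]
cup_a 0.87 [505. 190.] [0.5772 0.3684 0.    ]
cup_a 0.87 [340. 189.] [0.5145 0.2097 0.    ]
cup_a 0.56 [479.  64.] [0.4482 0.3684 0.    ]
collar_red_c 0.81 [503.  59.] [0.4499 0.3686 0.0355]
ee [0.5043 0.1849 0.1649] rot [0.5771 3.0871 0.0001] q [-0.59  0.45  0.2   1.91 -0.12  0.79  0.88] t 13.9333 w 1.0005537744741155
hood_knob 0.82 [415. 204.] [ 0.4098 -0.3003  0.125 ]
hood_knob 0.4 [223. 195.] [0.4356 0.3456 0.125 ]
```

View pics/w5.png

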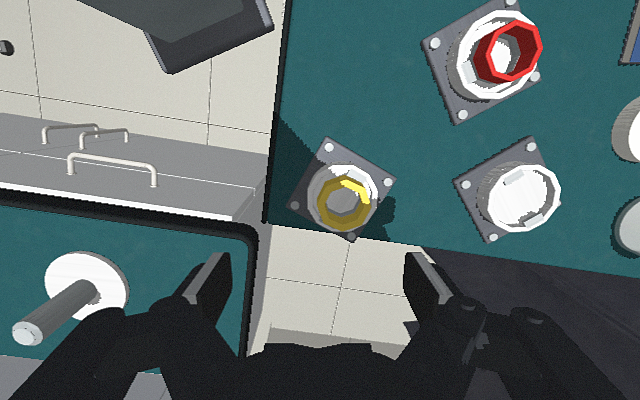

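```bash
cat > octo.py <<'E'
from look import *
HS=dict(yellow=(20,34,.045),red=(0,8,.040),)
def collar(c,col,ztop=.051):
    """centre and flat-normal yaw (mod 45 deg) of the octagonal head from its mask and a projected model fit"""
    from scipy.optimize import minimize
    hsv=cv2.cvtColor(c["color"],cv2.COLOR_BGR2HSV); lo,hi,af=HS[col]
    m=cv2.inRange(hsv,(lo,130,80),(hi,255,255))
    if col=="red": m|=cv2.inRange(hsv,(174,130,80),(180,255,255))
    n,l,s,_=cv2.connectedComponentsWithStats(m); k=1+np.argmax(s[1:,4]); m=(l==k).astype(np.uint8)
    m=cv2.drawContours(m,[cv2.convexHull(np.vstack(cv2.findContours(m,0,1)[0]))],-1,1,-1)
    ys,xs=np.nonzero(m); p0=onz(c,(xs.mean()/640,ys.mean()/400),ztop-.01)
    x0,x1,y0,y1=xs.min()-12,xs.max()+12,ys.min()-12,ys.max()+12
    T=cv2.resize(m[max(y0,0):y1,max(x0,0):x1]*255,None,fx=4,fy=4)>127; off=np.array([max(x0,0),max(y0,0)])
    def cost(v):
        a=v[2]+np.pi/8+np.arange(8)*np.pi/4; r=af/2/np.cos(np.pi/8)
        P=[proj(c,(v[0]+r*np.cos(t),v[1]+r*np.sin(t),z)) for z in (ztop,ztop-.02) for t in a]
        h=cv2.convexHull(((np.array(P)-off)*4+1.5).round().astype(np.int32))
        M=np.zeros(T.shape,np.uint8); cv2.fillConvexPoly(M,h,1); return (T^(M>0)).mean()
    best=min((minimize(cost,[p0[0],p0[1],a],method="Nelder-Mead",options=dict(initial_simplex=[[p0[0]+d,p0[1]+e,a+f] for d,e,f in((0,0,0),(.004,0,0),(0,.004,0),(0,0,.2))])) for a in np.arange(4)*np.pi/16),key=lambda r:r.fun)
    return best.x[:2],best.x[2]%(np.pi/4),best.fun,(xs.mean(),ys.mean())
def tooly():
    y=R.from_rotvec(get_obs()["ee_rot"]).as_matrix()[:,1]; return np.arctan2(y[1],y[0])
E
python3 - <<'E'
from octo import *
c=camera("wrist")
for k in("yellow","red"): print(k,collar(c,k))
print("tooly",tooly(),tooly()%(np.pi/4))
B=[onz(c,(u/640,v/400),.006) for u,v in((328,147),(388,179),(352,238),(295,205))]
print(np.mean(B,0),[np.arctan2(*(B[i]-B[i-1])[1::-1])%(np.pi/2) for i in range(4)])
E
```

```text
yellow (array([0.5161, 0.2078]), np.float64(0.7419550272056551), np.float64(0.013593210586881474), (np.float64(343.986301369863), np.float64(201.20813079982324)))
red (array([0.4465, 0.3683]), np.float64(0.10895993111276958), np.float64(0.009080217497556208), (np.float64(508.5616982284667), np.float64(49.89309712889432)))
tooly 1.2020530746050764 0.4166549112076281
[0.5189 0.2069 0.006 ] [np.float64(0.6885494033320239), np.float64(0.7178470413225347), np.float64(0.7178854008668193), np.float64(0.6483949952852046)]
```

Yellow's centre is at (0.516, 0.2075), and its flats at 0.74 rad agree with the cup foot at 0.69. I'll align above it and take one close look.

Request:
{"api": "arm_command", "payload": {"rows": [[-1,0.2,0.4,0,0.2],[-1,0.2,0.4,0,0.2],[-1,0.2,0.33,0,0.25],[-1,0,0,-0.8,0],[-1,0,0,-0.8,0],[-1,0,0,-0.8,0],[-1,0,0,0,0],[-1,0,0,0,0]]}}

```text
clock: 14.8
ee_pos: [0.5155, 0.2082, 0.1158]
ee_rot: [-0.068, -3.14, 0.001]
contact_force: [0.6, 0.8, 1.1]
gripper_width: 1.003
grip_force: 0.0
```

```bash
python3 - <<'E'
from octo import *
c=look("wrist",dict(collar_yellow_c=.0355,cup_a=0),"w6")
print(collar(c,"yellow"),tooly())
E
```

```text
ee [0.5155 0.2082 0.1158] rot [-0.0678 -3.1396  0.0013] q [-0.55  0.55  0.11  1.89 -0.08  0.71  1.14] t 14.8 w 1.00289689909659
collar_yellow_c 0.89 [313. 214.] [0.516  0.2063 0.0355]
cup_a 0.79 [492. 256.] [0.5773 0.3704 0.    ]
cup_a 0.64 [512. 111.] [0.4479 0.3689 0.    ]
cup_a 0.56 [316. 201.] [0.5162 0.2084 0.    ]
(array([0.5164, 0.208 ]), np.float64(0.7636256502392079), np.float64(0.016137024312896407), (np.float64(315.14702380952383), np.float64(217.46904761904761))) 1.5278497484939046
```

View pics/w6.png

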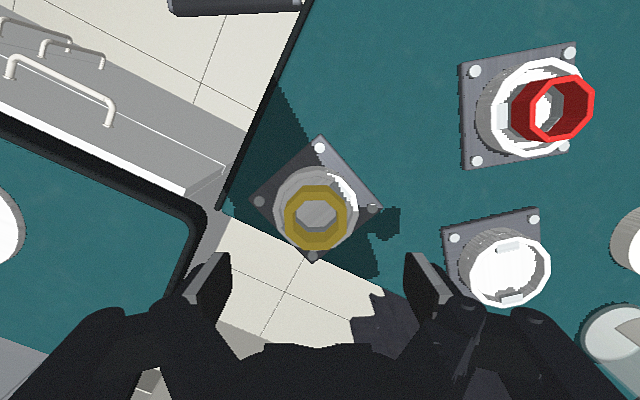

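The yellow octagon sits square between the jaws at (315, 217). I'll descend, grip and check.

Request:
{"api": "arm_command", "payload": {"rows": [[-1,0.03,0,-0.8,0],[-1,0,0,-0.8,0],[-1,0,0,-0.8,0],[-1,0,0,-0.6,0],[-1,0,0,-0.4,0],[-1,0,0,0,0],[1,0,0,0,0],[1,0,0,0,0]], "grip_force": 45}}

```text
clock: 15.62
ee_pos: [0.5172, 0.209, 0.0489]
ee_rot: [0.067, 3.14, 0.001]
contact_force: [-0.2, 0.6, -0.1]
gripper_width: 0.75
grip_force: 0.0
```

Request:
{"api": "arm_command", "payload": {"rows": [[1,0,0,0,0],[1,0,0,0,0],[1,0,0,0,0],[1,0,0,0,0],[1,0,0,0,0]]}}

```text
clock: 16.03
ee_pos: [0.5171, 0.209, 0.0492]
ee_rot: [0.067, 3.14, 0.001]
contact_force: [-0.2, -0.2, 5.7]
gripper_width: 0.513
grip_force: 45.8
```

Request:
{"api": "arm_command", "payload": {"rows": [[1,0,0,0,-0.2],[1,0,0,0,-0.24],[1,0,0,0,-0.24],[1,0,0,0,-0.24],[1,0,0,0,-0.24],[1,0,0,0,-0.24],[1,0,0,0,-0.24],[1,0,0,0,-0.24]]}}

```text
clock: 16.7
ee_pos: [0.517, 0.2085, 0.0492]
ee_rot: [1.49, 2.765, 0.001]
contact_force: [-3.0, -1.7, 6.1]
gripper_width: 0.512
grip_force: 45.9
```

Request:
{"api": "arm_command", "payload": {"rows": [[1,0,0,0,-0.24],[1,0,0,0,-0.24],[1,0,0,0,-0.24],[1,0,0,0,-0.24],[1,0,0,0,-0.2],[1,0,0,0,0],[1,0,0,0.2,0],[1,0,0,0.2,0]]}}

```text
clock: 17.37
ee_pos: [0.5166, 0.2088, 0.0566]
ee_rot: [2.212, 2.231, 0.0]
contact_force: [1.0, -0.3, -0.8]
gripper_width: 0.517
grip_force: 46.1
```

The collar is free: it rose 8 mm with under 1 N on the wrist. I'll lift it and carry it to beside the stand to look at the post.

Request:
{"api": "arm_command", "payload": {"rows": [[1,0,0,0.4,0],[1,0,0,0.8,0],[1,0,0,1,0],[1,0,0,1,0],[1,0,0,1,0],[1,0,0,1,0],[1,0,0,1,0],[1,0,0,1,0]]}}

```text
clock: 18.03
ee_pos: [0.5163, 0.2087, 0.2018]
ee_rot: [-2.212, -2.23, -0.001]
contact_force: [1.0, 0.4, -1.0]
gripper_width: 0.509
grip_force: 46.1
```

Request:
{"api": "arm_command", "payload": {"rows": [[1,-0.13,-1,0,0],[1,-0.13,-1,0,0],[1,-0.13,-1,0,0],[1,-0.13,-1,0,0],[1,-0.13,-1,0,0],[1,-0.13,-1,0,0],[1,-0.13,-1,0,0],[1,-0.13,-1,0,0]]}}

```text
clock: 18.7
ee_pos: [0.4954, 0.0479, 0.2008]
ee_rot: [-2.212, -2.231, -0.001]
contact_force: [0.3, -0.4, 0.1]
gripper_width: 0.512
grip_force: 46.2
```

Request:
{"api": "arm_command", "payload": {"rows": [[1,-0.13,-1,0,0],[1,-0.13,-1,0,0],[1,-0.13,-1,0,0],[1,-0.13,-1,0,0],[1,-0.13,-1,0,0],[1,-0.13,-1,0,0],[1,-0.13,-1,0,0],[1,-0.13,-1,0,0]]}}

```text
clock: 19.37
ee_pos: [0.4746, -0.1121, 0.2007]
ee_rot: [-2.212, -2.231, -0.001]
contact_force: [-0.8, -0.4, -0.7]
gripper_width: 0.515
grip_force: 46.2
```

Request:
{"api": "arm_command", "payload": {"rows": [[1,-0.13,-1,0,0],[1,-0.13,-1,0,0],[1,0,0,0,0],[1,0,0,0,0],[1,0,0,0,0]]}}

```text
clock: 19.78
ee_pos: [0.4698, -0.1507, 0.2004]
ee_rot: [-2.212, -2.23, -0.001]
contact_force: [-0.1, 0.6, -0.8]
gripper_width: 0.513
grip_force: 46.1
```

```bash
python3 - <<'E'
from octo import *
c=look("wrist",dict(stand_seat=.008,hood_knob=.125),"w7"); print(tooly())
z=get_obs()["ee_pos"][2]; print(collar(c,"yellow",z+.002))
E
```

```text
ee [ 0.4698 -0.1507  0.2004] rot [-2.212  -2.2304 -0.0013] q [-0.36  0.4   0.72  2.02 -0.35  0.85  0.56] t 19.7833 w 0.5125801291420758
stand_seat 0.97 [363. 136.] [ 0.5185 -0.1003  0.008 ]
0.009863282325948516
(array([ 0.4698, -0.149 ]), np.float64(0.76968884967784), np.float64(0.021623245346353372), (np.float64(317.11468088171733), np.float64(259.49906353551364)))
```

View pics/w7.png

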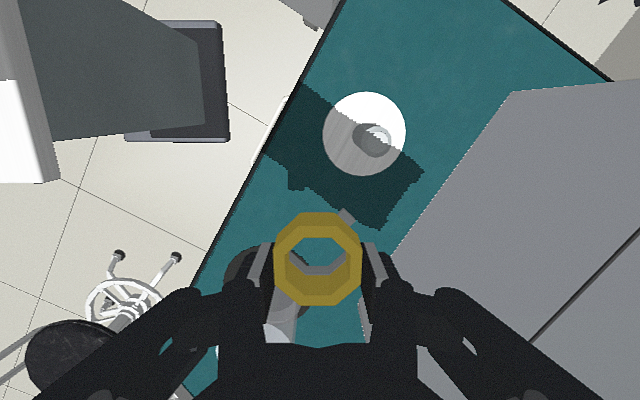

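```bash
python3 - <<'E'
from octo import *
c=camera("wrist"); o=get_obs(); print(o["ee_pos"])
print("disc",onz(c,(364.5/640,134/400),.008),"top",onz(c,(379/640,138/400),.081))
for P in [(.519,-.100),(.521,-.100)]:
    print(proj(c,(*P,.008)),proj(c,(*P,.081)),np.round([proj(c,(P[0]+.0135*np.cos(t),P[1]+.0135*np.sin(t),.077)) for t in np.arange(4)*np.pi/2]).tolist())
im=c["color"][80:190,310:420]; cv2.imwrite("pics/w7c.png",cv2.resize(im,None,fx=5,fy=5,interpolation=2))
E
```

```text
[ 0.4699 -0.1503  0.2001]
disc [ 0.5204 -0.0976  0.008 ] top [ 0.5211 -0.0955  0.081 ]
[363.0852 136.2742] [376.1515 143.4607] [[391.0, 143.0], [376.0, 127.0], [359.0, 143.0], [374.0, 159.0]]
[364.9385 136.2926] [378.5285 143.484 ] [[393.0, 143.0], [379.0, 127.0], [362.0, 143.0], [377.0, 159.0]]
```

View pics/w7c.png

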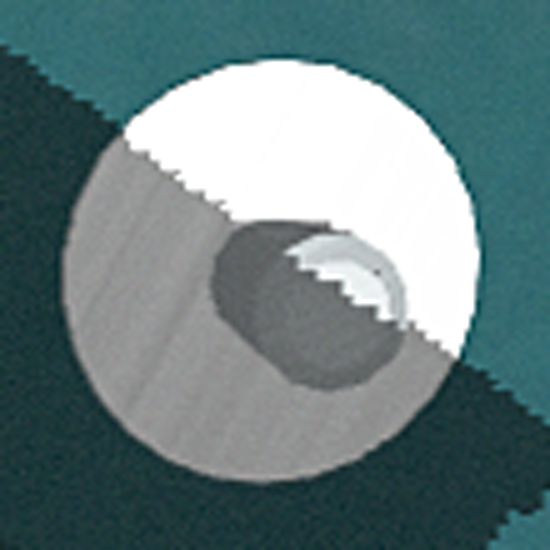

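The post top at (379, 140) and the disc centre at (364, 134) give a post axis of about (0.5195, -0.0985). I'll go over it and stop just above the tip.

Request:
{"api": "arm_command", "payload": {"rows": [[1,0.6,0.6,0,0],[1,0.8,0.8,0,0],[1,0.7,0.7,0,0],[1,0.38,0.42,-0.8,0],[1,0,0,-1,0],[1,0,0,-1,0],[1,0,0,-1,0],[1,0,0,-0.4,0]]}}

```text
clock: 20.65
ee_pos: [0.518, -0.0997, 0.1138]
ee_rot: [-2.209, -2.23, 0.003]
contact_force: [-0.3, 0.6, -0.3]
gripper_width: 0.508
grip_force: 46.1
```

Request:
{"api": "arm_command", "payload": {"rows": [[1,0,0,0,0],[1,0,0,0,0]]}}

```text
clock: 20.82
ee_pos: [0.5194, -0.1008, 0.1164]
ee_rot: [-2.212, -2.231, 0.0]
contact_force: [0.4, -0.5, -0.6]
gripper_width: 0.509
grip_force: 46.1
```

```bash
python3 - <<'E'
from octo import *
c=look("wrist",dict(stand_seat=.008)); print(tooly())
z=get_obs()["ee_pos"][2]; print(collar(c,"yellow",z+.002))
a=cv2.resize(c["color"][180:340,230:410],None,fx=3,fy=3,interpolation=2)
d=camera("side"); print(mark_of(d,"collar_yellow_c"),onz(d,mark_of(d,"collar_yellow_c")[0]["position"],z-.0135))
b=cv2.resize(d["color"][190:260,310:376],(480,480),interpolation=2)
cv2.imwrite("pics/w8.png",np.hstack([cv2.resize(a,(400,400)),cv2.resize(b,(400,400))]))
E
```

```text
ee [ 0.5194 -0.1008  0.1164] rot [-2.2122 -2.2306  0.0004] q [-0.35  0.59  0.6   1.98 -0.49  0.72  0.55] t 20.8167 w 0.5094447936461052
stand_seat 0.64 [320. 202.] [ 0.5215 -0.0989  0.008 ]
0.008065419828553744
(array([ 0.5194, -0.0987]), np.float64(0.04691361515923409), np.float64(0.027903811252268602), (np.float64(317.1240666283745), np.float64(259.4271970132108)))
[{'position': [0.5384, 0.5387], 'conf': 0.48}] [ 0.5265 -0.0985  0.1037]
```

View pics/w8.png

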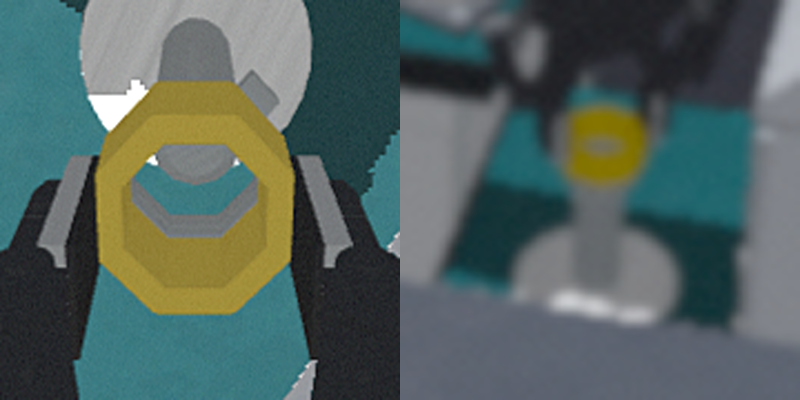

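```bash
python3 - <<'E'
from octo import *
c=camera("wrist"); z=get_obs()["ee_pos"][2]; print(z)
print("bore y",onz(c,(317.7/640,265.2/400),z-.029)[1]+.016,"post y",onz(c,(317.7/640,253.2/400),.079)[1]+.0125, onz(c,(317.7/640,253.2/400),.079)[0])
E
```

```text
0.11687124675112193
bore y -0.09926905092983458 post y -0.09920817035173293 0.520366818505185
```

Bore and post axes agree within 0.5 mm in y and about 1 mm in x. I'll descend.

Request:
{"api": "arm_command", "payload": {"rows": [[1,0.03,0,-0.4,0],[1,0,0,-0.4,0],[1,0,0,-0.4,0],[1,0,0,-0.4,0],[1,0,0,0,0]]}}

```text
clock: 21.53
ee_pos: [0.5185, -0.1006, 0.0821]
ee_rot: [-2.211, -2.229, 0.003]
contact_force: [0.1, 0.6, -0.4]
gripper_width: 0.506
grip_force: 46.1
```

Threaded with no contact force, so I'll continue.

Request:
{"api": "arm_command", "payload": {"rows": [[1,0,0,-0.5,0],[1,0,0,-0.5,0],[1,0,0,-0.4,0],[1,0,0,-0.3,0],[1,0,0,-0.2,0],[1,0,0,-0.1,0],[1,0,0,0,0],[1,0,0,0,0]]}}

```text
clock: 22.2
ee_pos: [0.5201, -0.101, 0.0442]
ee_rot: [2.212, 2.23, 0.0]
contact_force: [0.7, -0.0, -0.8]
gripper_width: 0.515
grip_force: 46.1
```

Request:
{"api": "arm_command", "payload": {"rows": [[1,0,0,-0.15,0],[1,0,0,-0.1,0],[1,0,0,-0.05,0],[1,0,0,-0.05,0],[1,0,0,0,0],[1,0,0,0,0]]}}

```text
clock: 22.7
ee_pos: [0.5199, -0.1008, 0.0372]
ee_rot: [-2.212, -2.23, -0.0]
contact_force: [-0.7, 0.6, 2.0]
gripper_width: 0.511
grip_force: 46.4
```

Request:
{"api": "arm_command", "payload": {"rows": [[1,0,0,-0.05,0],[1,0,0,0,0],[-1,0,0,0,0],[-1,0,0,0,0],[-1,0,0,0,0],[-1,0,0,0,0],[-1,0,0,0,0],[-1,0,0,0,0]]}}

```text
clock: 23.37
ee_pos: [0.5199, -0.1009, 0.036]
ee_rot: [-2.212, -2.23, 0.0]
contact_force: [0.2, 0.6, 0.6]
gripper_width: 1.003
grip_force: 0.0
```

Request:
{"api": "arm_command", "payload": {"rows": [[-1,0,0,0.4,0],[-1,0,0,1,0],[-1,0,0,1,0],[-1,0,0,1,0],[-1,0,0,1,0],[-1,0,0,1,0],[-1,0,0,1,0],[-1,0,0,1,0]]}}

```text
clock: 24.03
ee_pos: [0.5197, -0.101, 0.1856]
ee_rot: [2.213, 2.23, 0.0]
contact_force: [-0.2, -0.0, -0.7]
gripper_width: 0.999
grip_force: 0.0
```

Request:
{"api": "arm_command", "payload": {"rows": [[-1,-0.15,1,0,0.2],[-1,-0.15,1,0,0],[-1,-0.15,1,0,0],[-1,-0.15,1,0,0],[-1,-0.15,1,0,0],[-1,-0.15,1,0,0],[-1,-0.15,1,0,0],[-1,-0.15,1,0,0]]}}

```text
clock: 24.7
ee_pos: [0.4956, 0.0599, 0.1846]
ee_rot: [2.099, 2.338, 0.001]
contact_force: [0.3, -0.1, -0.9]
gripper_width: 0.999
grip_force: 0.0
```

Request:
{"api": "arm_command", "payload": {"rows": [[-1,-0.15,1,0,0],[-1,-0.15,1,0,0],[-1,-0.15,1,0,0],[-1,-0.15,1,0,0],[-1,-0.15,1,0,0],[-1,-0.15,1,0,0],[-1,-0.15,1,0,0],[-1,-0.15,1,0,0]]}}

```text
clock: 25.37
ee_pos: [0.4716, 0.2199, 0.1846]
ee_rot: [2.099, 2.338, 0.0]
contact_force: [0.9, -1.0, 0.8]
gripper_width: 1.002
grip_force: 0.0
```

Request:
{"api": "arm_command", "payload": {"rows": [[-1,-0.15,1,0,0],[-1,-0.15,1,0,0],[-1,-0.15,1,-0.6,0],[-1,-0.15,1,-0.6,0],[-1,-0.15,1,-0.6,0],[-1,-0.15,1,-0.6,0],[-1,-0.15,1,-0.6,0],[-1,0,0,0,0]]}}

```text
clock: 26.03
ee_pos: [0.4481, 0.3634, 0.1223]
ee_rot: [-2.09, -2.342, 0.003]
contact_force: [-0.8, 0.5, -0.6]
gripper_width: 1.0
grip_force: 0.0
```

```bash
python3 - <<'E'
from octo import *
c=look("wrist",dict(collar_red_c=.0355,cup_a=0),"w9"); print(collar(c,"red"),tooly())
d=look("top",dict(hood_knob=.125,collar_yellow_c=.0235))
a=cv2.resize(d["color"][150:230,320:440],(480,320),interpolation=2)
cv2.imwrite("pics/w9m.png",np.hstack([cv2.resize(c["color"],(512,320)),a[:,:280]]))
E
```

```text
ee [0.4481 0.3634 0.1223] rot [-2.09   -2.3425  0.0026] q [-1.15  0.63  0.54  1.85 -0.45  0.79 -0.26] t 26.0333 w 0.9998058407364967
collar_red_c 0.86 [316. 207.] [0.4469 0.3672 0.0355]
cup_a 0.9 [368. 345.] [0.5195 0.2091 0.    ]
cup_a 0.73 [459. 208.] [0.5769 0.3696 0.    ]
(array([0.4464, 0.3687]), np.float64(0.08979436828238002), np.float64(0.017857142857142856), (np.float64(315.85625243474874), np.float64(208.18815738215815))) 0.10780048459700292
ee [0.4512 0.3585 0.1245] rot [ 2.098   2.3373 -0.0003] q [-1.15  0.63  0.55  1.85 -0.44  0.79 -0.26] t 26.1833 w 1.001276036189227
hood_knob 0.92 [415. 204.] [ 0.4079 -0.2983  0.125 ]
```

View pics/w9m.png

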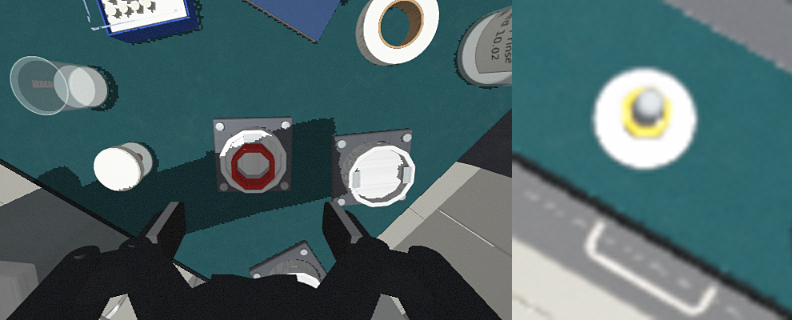

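Yellow is seated on the stand. The red octagon is at (0.447, 0.368) with flats at 0.09–0.11, so the jaw is already aligned. I'll descend and grip.

Request:
{"api": "arm_command", "payload": {"rows": [[-1,-0.2,0.47,0,0],[-1,0,0,-0.8,0],[-1,0,0,-0.8,0],[-1,0,0,-0.8,0],[-1,0,0,-0.8,0],[-1,0,0,-0.57,0],[-1,0,0,0,0],[-1,0,0,0,0]]}}

```text
clock: 27.0
ee_pos: [0.4468, 0.3685, 0.0487]
ee_rot: [-2.099, -2.338, 0.001]
contact_force: [-0.4, 0.2, 0.3]
gripper_width: 1.005
grip_force: 0.0
```

Request:
{"api": "arm_command", "payload": {"rows": [[1,0,0,0,0],[1,0,0,0,0],[1,0,0,0,0],[1,0,0,0,0],[1,0,0,0,0],[1,0,0,0,0],[1,0,0,0,0],[1,0,0,0,0]]}}

```text
clock: 27.67
ee_pos: [0.4473, 0.3689, 0.0496]
ee_rot: [-2.098, -2.338, -0.002]
contact_force: [-1.2, -0.5, 5.3]
gripper_width: 0.452
grip_force: 45.2
```

Gripped at a width of about 38–40 mm. Now I'll twist it +1.5 rad and lift.

Request:
{"api": "arm_command", "payload": {"rows": [[1,0,0,0,0.2],[1,0,0,0,0.24],[1,0,0,0,0.24],[1,0,0,0,0.24],[1,0,0,0,0.24],[1,0,0,0,0.24],[1,0,0,0,0.24],[1,0,0,0,0.24]]}}

```text
clock: 28.33
ee_pos: [0.4474, 0.3691, 0.0497]
ee_rot: [0.803, 3.036, 0.002]
contact_force: [-0.1, 1.4, 2.9]
gripper_width: 0.455
grip_force: 45.0
```

Request:
{"api": "arm_command", "payload": {"rows": [[1,0,0,0,0.24],[1,0,0,0,0.24],[1,0,0,0,0.24],[1,0,0,0,0.24],[1,0,0,0,0.2],[1,0,0,0,0],[1,0,0,0.2,0],[1,0,0,0.2,0]]}}

```text
clock: 29.0
ee_pos: [0.4469, 0.3682, 0.057]
ee_rot: [0.089, -3.14, 0.0]
contact_force: [-0.4, 0.2, -0.6]
gripper_width: 0.452
grip_force: 45.6
```

Request:
{"api": "arm_command", "payload": {"rows": [[1,0,0,0.4,0],[1,0,0,0.8,0],[1,0,0,1,0],[1,0,0,1,0],[1,0,0,1,0],[1,0,0,1,0],[1,0,0,1,0],[1,0,0,1,0]]}}

```text
clock: 29.67
ee_pos: [0.4469, 0.3684, 0.2024]
ee_rot: [-0.089, 3.14, 0.0]
contact_force: [0.9, 0.6, -1.0]
gripper_width: 0.453
grip_force: 45.6
```

Request:
{"api": "arm_command", "payload": {"rows": [[1,0.15,-0.97,0,0],[1,0.15,-0.97,0,0],[1,0.15,-0.97,0,0],[1,0.15,-0.97,0,0],[1,0.15,-0.97,0,0],[1,0.15,-0.97,0,0],[1,0.15,-0.97,0,0],[1,0.15,-0.97,0,0]]}}

```text
clock: 30.33
ee_pos: [0.471, 0.2123, 0.2014]
ee_rot: [-0.089, 3.14, 0.0]
contact_force: [0.9, -1.0, -1.0]
gripper_width: 0.454
grip_force: 45.7
```

Request:
{"api": "arm_command", "payload": {"rows": [[1,0.15,-0.97,0,0],[1,0.15,-0.97,0,0],[1,0.15,-0.97,0,0],[1,0.15,-0.97,0,0],[1,0.15,-0.97,0,0],[1,0.15,-0.97,0,0],[1,0.15,-0.97,0,0],[1,0.15,-0.97,0,0]]}}

```text
clock: 31.0
ee_pos: [0.495, 0.0571, 0.2014]
ee_rot: [-0.089, 3.14, 0.0]
contact_force: [0.8, -0.4, -1.0]
gripper_width: 0.454
grip_force: 45.7
```

Request:
{"api": "arm_command", "payload": {"rows": [[1,0.15,-0.97,0,0],[1,0.15,-0.97,0,0],[1,0.15,-0.97,0,0],[1,0.15,-0.97,0,0],[1,0.15,-0.97,0,0],[1,0.15,-0.97,0,0],[1,0.15,-0.97,0,0],[1,0.15,-0.97,0,0]]}}

```text
clock: 31.67
ee_pos: [0.519, -0.0981, 0.2014]
ee_rot: [-0.089, 3.14, -0.0]
contact_force: [-0.2, -0.5, -0.7]
gripper_width: 0.456
grip_force: 45.7
```

Request:
{"api": "arm_command", "payload": {"rows": [[1,0,0,-0.9,0],[1,0,0,-0.9,0],[1,0,0,-0.9,0],[1,0,0,-0.9,0],[1,0,0,-0.4,0],[1,0,0,0,0],[1,0,0,0,0],[1,0,0,0,0]]}}

```text
clock: 32.33
ee_pos: [0.5197, -0.0972, 0.1218]
ee_rot: [-0.09, 3.138, -0.0]
contact_force: [-0.0, -0.9, 0.0]
gripper_width: 0.452
grip_force: 45.6
```

```bash
python3 - <<'E'
from octo import *
c=look("wrist",dict(stand_seat=.008)); print(tooly())
z=get_obs()["ee_pos"][2]; print(collar(c,"red",z+.002))
a=cv2.resize(c["color"][180:340,230:410],(675,600),interpolation=2)
cv2.imwrite("pics/w10.png",a)
E
```

```text
ee [ 0.5197 -0.0972  0.1218] rot [-0.0898  3.1385 -0.0004] q [-0.08  0.51  0.23  1.96 -0.17  0.69  1.88] t 32.3333 w 0.45201747786176494
stand_seat 0.75 [315. 201.] [ 0.5205 -0.0982  0.008 ]
1.6279931296090733
(array([ 0.5205, -0.0958]), np.float64(0.039591166761837354), np.float64(0.023630401234567902), (np.float64(317.2018233821952), np.float64(261.71826957454414)))
```

View pics/w10.png

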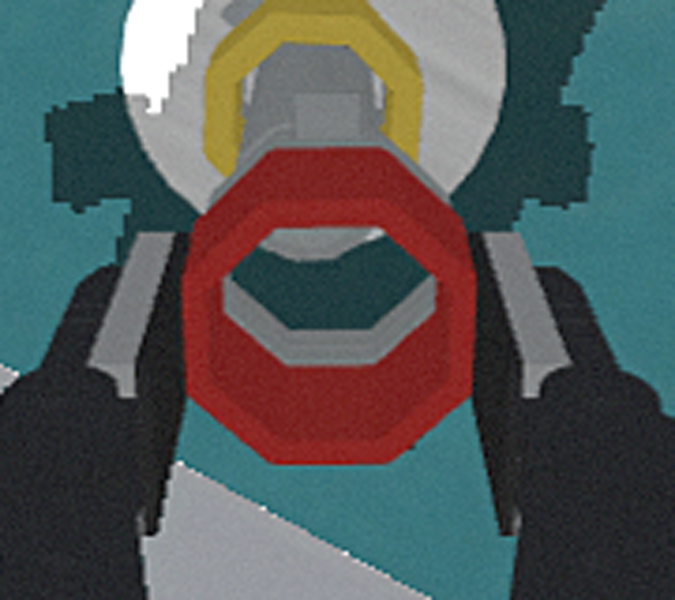

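```bash
python3 - <<'E'
from octo import *
c=camera("wrist"); z=get_obs()["ee_pos"][2]; print(get_obs()["ee_pos"])
print("bore",onz(c,(318/640,267.5/400),z-.0295)-[.016,0,0],"post",onz(c,(313.2/640,249.9/400),.079)-[.0125,0,0])
E
```

```text
[ 0.5196 -0.0971  0.1217]
bore [ 0.5211 -0.0945  0.0922] post [ 0.5195 -0.0979  0.079 ]
```

Request:
{"api": "arm_command", "payload": {"rows": [[1,-0.06,-0.14,0,0],[1,0,0,0,0],[1,0,0,-0.25,0],[1,0,0,-0.25,0],[1,0,0,-0.25,0],[1,0,0,-0.25,0],[1,0,0,0,0],[1,0,0,0,0]]}}

```text
clock: 33.15
ee_pos: [0.5173, -0.0998, 0.1001]
ee_rot: [0.09, -3.139, -0.0]
contact_force: [-0.8, -0.8, -1.2]
gripper_width: 0.452
grip_force: 45.6
```

Request:
{"api": "arm_command", "payload": {"rows": [[1,0,0,-0.3,0],[1,0,0,-0.3,0],[1,0,0,-0.3,0],[1,0,0,-0.2,0],[1,0,0,-0.15,0],[1,0,0,-0.1,0],[1,0,0,0,0],[1,0,0,0,0]]}}

```text
clock: 33.82
ee_pos: [0.5177, -0.0999, 0.0737]
ee_rot: [0.09, -3.14, 0.0]
contact_force: [0.1, 0.8, -0.4]
gripper_width: 0.453
grip_force: 45.6
```

Request:
{"api": "arm_command", "payload": {"rows": [[1,0,0,-0.1,0],[1,0,0,-0.05,0],[1,0,0,-0.05,0],[1,0,0,-0.05,0],[1,0,0,0,0],[1,0,0,0,0]]}}

```text
clock: 34.32
ee_pos: [0.5177, -0.0999, 0.0687]
ee_rot: [-0.09, 3.14, 0.0]
contact_force: [0.1, -0.2, -1.3]
gripper_width: 0.452
grip_force: 45.7
```

Request:
{"api": "arm_command", "payload": {"rows": [[1,0,0,-0.05,0],[1,0,0,0,0],[1,0,0,0,0]]}}

```text
clock: 34.57
ee_pos: [0.5179, -0.0999, 0.0686]
ee_rot: [-0.09, 3.14, 0.0]
contact_force: [-3.6, 0.6, 9.7]
gripper_width: 0.452
grip_force: 46.8
```

Request:
{"api": "arm_command", "payload": {"rows": [[-1,0,0,0,0],[-1,0,0,0,0],[-1,0,0,0,0],[-1,0,0,0,0],[-1,0,0,0,0],[-1,0,0,0,0],[-1,0,0,0.5,0],[-1,0,0,1,0]]}}

```text
clock: 35.23
ee_pos: [0.516, -0.0996, 0.0967]
ee_rot: [0.09, -3.136, -0.001]
contact_force: [-0.4, 0.0, 0.8]
gripper_width: 1.002
grip_force: 0.0
```

Request:
{"api": "arm_command", "payload": {"rows": [[-1,0,0,1,0],[-1,0,0,1,0],[-1,0,0,1,0],[-1,0,0,1,0],[-1,0,0,1,0],[-1,0,0,1,0],[-1,0,0,1,0],[-1,0,0,0,0]]}}

```text
clock: 35.9
ee_pos: [0.5199, -0.1004, 0.2422]
ee_rot: [-0.089, 3.133, -0.001]
contact_force: [0.9, -0.8, 0.3]
gripper_width: 0.997
grip_force: 0.0
```

Request:
{"api": "arm_command", "payload": {"rows": [[-1,-0.55,-1,0,-0.24],[-1,-0.55,-1,0,-0.24],[-1,-0.55,-1,0,-0.24],[-1,-0.55,-1,0,-0.24],[-1,-0.55,-1,0,0],[-1,-0.55,-1,0,0],[-1,0,0,0,0],[-1,0,0,0,0]]}}

```text
clock: 36.57
ee_pos: [0.4509, -0.2208, 0.2378]
ee_rot: [-0.664, -3.071, 0.0]
contact_force: [0.6, 0.2, 0.5]
gripper_width: 1.001
grip_force: 0.0
```

```bash
python3 - <<'E'
from octo import *
c=look("wrist",dict(hood_knob=.125,mat=0,stand_seat=.008),"w11"); print(tooly())
look("top",dict(hood_knob=.125,collar_red_c=.0545,collar_yellow_c=.0235))
E
```

```text
ee [ 0.4509 -0.2208  0.2378] rot [-0.6636 -3.0706  0.    ] q [ 0.01  0.3   0.43  1.95 -0.16  0.92  1.66] t 36.5667 w 1.0008296616050807
hood_knob 0.91 [220. 191.] [ 0.4085 -0.2917  0.125 ]
stand_seat 0.89 [428. 185.] [ 0.5224 -0.0983  0.008 ]
1.1499548229502217
ee [ 0.4523 -0.2187  0.2376] rot [-0.6562 -3.0722 -0.0008] q [ 0.01  0.3   0.42  1.95 -0.16  0.92  1.66] t 36.7667 w 1.0024033844149216
hood_knob 0.44 [417. 204.] [ 0.4084 -0.3037  0.125 ]
collar_red_c 0.63 [351. 174.] [ 0.5259 -0.0887  0.0545]
collar_yellow_c 0.47 [356. 176.] [ 0.5278 -0.108   0.0235]
collar_yellow_c 0.38 [408. 210.] [ 0.4034 -0.2938  0.0235]
```

View pics/w11.png

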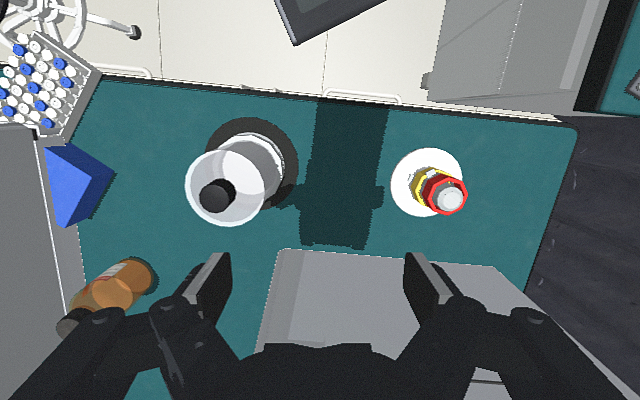

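Both collars are stacked with the red head over yellow at (445, 190). The hood stands on the mat with its knob at (218, 195). I'll go over the knob.

Request:
{"api": "arm_command", "payload": {"rows": [[-1,-0.55,-0.95,0,0],[-1,-0.55,-0.95,0,0],[-1,-0.55,-0.95,0,0],[-1,-0.55,-0.92,0,0],[-1,0,0,-0.8,0],[-1,0,0,0,0],[-1,0,0,0,0]]}}

```text
clock: 37.55
ee_pos: [0.4075, -0.2945, 0.2212]
ee_rot: [-0.658, -3.07, -0.001]
contact_force: [0.3, 0.3, 0.6]
gripper_width: 1.0
grip_force: 0.0
```

```bash
python3 - <<'E'
from octo import *
c=look("wrist",dict(hood_knob=.125),"w12"); print(proj(c,(.4082,-.294,.125)))
hsv=c["color"][120:330,240:400].max(2)<30
n,l,s,ct=cv2.connectedComponentsWithStats(hsv.astype(np.uint8)); print([(s[i].tolist(),(ct[i]+[240,120]).round()) for i in range(1,n) if s[i,4]>200])
E
```

```text
ee [ 0.4075 -0.2945  0.2212] rot [-0.6583 -3.07   -0.0012] q [ 0.17  0.33  0.45  1.96 -0.19  0.89  1.86] t 37.55 w 0.9998375198191667
[316.7153 207.9912]
[([61, 75, 31, 36, 369], array([315., 212.]))]
```

Request:
{"api": "arm_command", "payload": {"rows": [[-1,0,0,-0.9,0],[-1,0,0,-0.9,0],[-1,0,0,-0.9,0],[-1,0,0,-0.9,0],[-1,0,0,-0.8,0],[-1,0,0,-0.3,0],[-1,0,0,0,0],[1,0,0,0,0]], "grip_force": 60}}

```text
clock: 38.32
ee_pos: [0.4083, -0.2952, 0.1283]
ee_rot: [0.658, 3.071, -0.0]
contact_force: [0.9, 0.1, -0.3]
gripper_width: 0.882
grip_force: 0.0
```

Request:
{"api": "arm_command", "payload": {"rows": [[1,0,0,0,0],[1,0,0,0,0],[1,0,0,0,0],[1,0,0,0,0],[1,0,0,0,0],[1,0,0,0,0],[1,0,0,0,0],[1,0,0,0,0]]}}

```text
clock: 38.98
ee_pos: [0.408, -0.2957, 0.1285]
ee_rot: [0.659, 3.071, -0.0]
contact_force: [-1.1, 0.0, 5.5]
gripper_width: 0.278
grip_force: 58.5
```

Request:
{"api": "arm_command", "payload": {"rows": [[1,0,0,0.3,0],[1,0,0,0.6,0],[1,0,0,0.9,0],[1,0,0,0.9,0],[1,0,0,0.9,0],[1,0,0,0.9,0],[1,0,0,0.9,0],[1,0,0,0.3,0]]}}

```text
clock: 39.65
ee_pos: [0.4081, -0.2958, 0.2439]
ee_rot: [0.659, 3.069, -0.001]
contact_force: [1.4, -1.3, -4.8]
gripper_width: 0.28
grip_force: 59.4
```

Request:
{"api": "arm_command", "payload": {"rows": [[1,0.4,0.7,0,0],[1,0.55,1,0,0],[1,0.55,1,0,0],[1,0.55,1,0,0],[1,0.55,1,0,0],[1,0.55,1,0,0],[1,0.55,1,0,0],[1,0.55,1,0,0]]}}

```text
clock: 40.32
ee_pos: [0.4923, -0.14, 0.2409]
ee_rot: [-0.659, -3.07, 0.0]
contact_force: [-0.2, 0.6, -5.0]
gripper_width: 0.279
grip_force: 59.4
```

Request:
{"api": "arm_command", "payload": {"rows": [[1,0.55,1,0,0],[1,0.55,0.8,0,0],[1,0.2,0.3,0,0],[1,0,0,0,0],[1,0,0,0,0],[1,0,0,0,0]]}}

```text
clock: 40.82
ee_pos: [0.5176, -0.1009, 0.2414]
ee_rot: [-0.662, -3.07, 0.002]
contact_force: [-0.5, -0.5, -4.8]
gripper_width: 0.273
grip_force: 59.5
```

```bash
python3 - <<'E'
from octo import *
c=look("wrist",dict(stand_seat=.008,hood_knob=.24)); z=get_obs()["ee_pos"][2]
cv2.imwrite("pics/w13.png",cv2.resize(c["color"][100:340,220:420],None,fx=2.5,fy=2.5,interpolation=2))
th=np.linspace(0,2*np.pi,60)
for r,zz,n in((.045,.008,"base"),(.042,z-.1265+.014,"ring")):
    P=np.array([proj(c,(.5195+r*np.cos(t),-.0993+r*np.sin(t),zz)) for t in th]); print(n,P.min(0).round(),P.max(0).round())
E
```

```text
ee [ 0.5176 -0.1009  0.2414] rot [-0.662  -3.0699  0.0017] q [-0.19  0.34  0.37  1.88 -0.15  0.95  1.39] t 40.8167 w 0.27310017337292175
hood_knob 0.95 [314. 267.] [ 0.5178 -0.1015  0.24  ]
base [283. 138.] [354. 208.]
ring [270. 154.] [367. 247.]
```

View pics/w13.png

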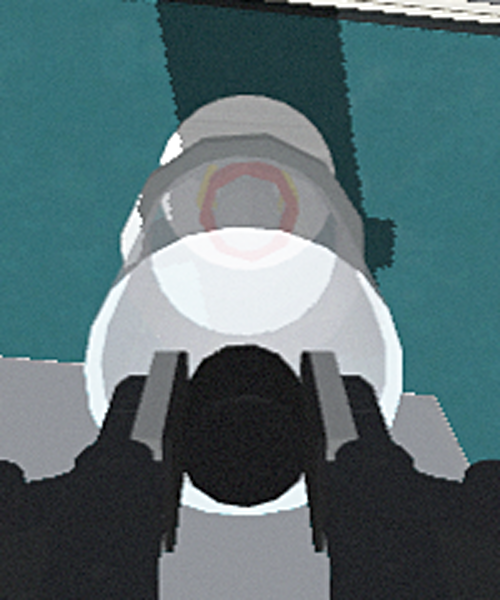

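Hood ring and base are concentric: the predicted outlines (270–367, 154) and (283–354, 138) match the picture. I'll lower it.

Request:
{"api": "arm_command", "payload": {"rows": [[1,0.03,0.05,-0.3,0],[1,0,0,-0.7,0],[1,0,0,-0.8,0],[1,0,0,-0.8,0],[1,0,0,-0.8,0],[1,0,0,-0.7,0],[1,0,0,-0.4,0],[1,0,0,0,0]]}}

```text
clock: 41.63
ee_pos: [0.5179, -0.0982, 0.1499]
ee_rot: [-0.659, -3.068, 0.001]
contact_force: [-0.9, -0.4, -4.1]
gripper_width: 0.279
grip_force: 59.4
```

Request:
{"api": "arm_command", "payload": {"rows": [[1,0,0,-0.2,0],[1,0,0,-0.2,0],[1,0,0,-0.1,0],[1,0,0,-0.1,0],[1,0,0,0,0],[1,0,0,0,0]]}}

```text
clock: 42.13
ee_pos: [0.5194, -0.0983, 0.1399]
ee_rot: [0.659, 3.071, 0.0]
contact_force: [-0.5, -0.5, -3.9]
gripper_width: 0.283
grip_force: 59.5
```

Request:
{"api": "arm_command", "payload": {"rows": [[1,0,0,-0.1,0],[1,0,0,-0.1,0],[1,0,0,-0.05,0],[1,0,0,0,0],[1,0,0,0,0]]}}

```text
clock: 42.55
ee_pos: [0.5193, -0.0983, 0.1347]
ee_rot: [0.659, 3.072, -0.0]
contact_force: [0.6, 0.7, -4.2]
gripper_width: 0.279
grip_force: 59.5
```

Request:
{"api": "arm_command", "payload": {"rows": [[1,0,0,-0.06,0],[1,0,0,0,0],[1,0,0,0,0]]}}

```text
clock: 42.8
ee_pos: [0.5196, -0.0985, 0.1346]
ee_rot: [0.659, 3.071, 0.001]
contact_force: [-3.5, 0.5, 8.6]
gripper_width: 0.278
grip_force: 60.9
```

Seated, with contact force at the expected height. I'll release, retreat and verify.

Request:
{"api": "arm_command", "payload": {"rows": [[-1,0,0,0,0],[-1,0,0,0,0],[-1,0,0,0,0],[-1,0,0,0,0],[-1,0,0,0,0],[-1,0,0,0,0],[-1,0,0,0,0],[-1,0,0,0.4,0]]}}

```text
clock: 43.47
ee_pos: [0.5183, -0.0981, 0.1406]
ee_rot: [-0.659, -3.069, 0.001]
contact_force: [-0.2, 0.2, -0.1]
gripper_width: 0.996
grip_force: 0.0
```

Request:
{"api": "arm_command", "payload": {"rows": [[-1,0,0,1,0],[-1,0,0,1,0],[-1,0,0,1,0],[-1,0,0,1,0],[-1,0,0,1,0],[-1,-0.5,1,0,0],[-1,-0.5,1,0,0],[-1,-0.5,1,0,0]]}}

```text
clock: 44.13
ee_pos: [0.4892, -0.0379, 0.2425]
ee_rot: [0.661, 3.07, 0.001]
contact_force: [-0.2, 0.1, 0.4]
gripper_width: 1.004
grip_force: 0.0
```

Request:
{"api": "arm_command", "payload": {"rows": [[-1,-0.3,1,0,0],[-1,-0.3,1,0,0],[-1,0,0,0,0],[-1,0,0,0,0]]}}

```text
clock: 44.47
ee_pos: [0.4773, 0.0026, 0.242]
ee_rot: [0.655, 3.072, 0.001]
contact_force: [-0.1, -0.2, -0.2]
gripper_width: 0.999
grip_force: 0.0
```

```bash
python3 - <<'E'
from octo import *
c=look("wrist",dict(hood_knob=.131,stand_seat=.008)); d=look("side",dict(hood_knob=.131))
a=cv2.resize(c["color"],(480,300)); b=cv2.resize(d["color"][150:260,290:400],(300,300),interpolation=2)
cv2.imwrite("pics/w14.png",np.hstack([a,b]))
E
```

```text
ee [0.4773 0.0026 0.242 ] rot [0.6555 3.0719 0.0007] q [-0.38  0.25  0.33  2.   -0.1   0.91  1.15] t 44.4667 w 0.9993500468942882
hood_knob 0.63 [242. 283.] [ 0.5216 -0.0938  0.131 ]
ee [0.4776 0.0006 0.2418] rot [ 0.6615  3.0705 -0.0005] q [-0.38  0.25  0.33  2.   -0.1   0.91  1.15] t 44.6167 w 1.0015157168319755
hood_knob 0.85 [346. 208.] [ 0.5323 -0.0946  0.131 ]
```

View pics/w14.png

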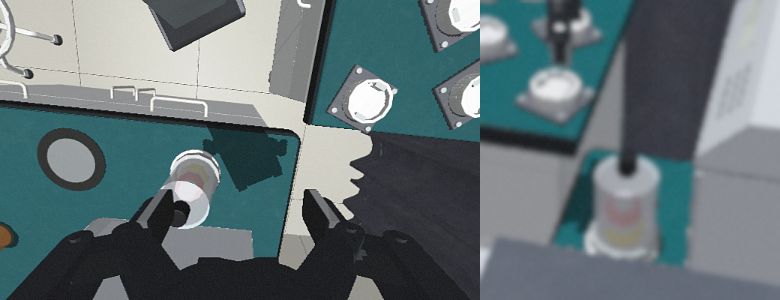

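The hood stands upright on the base with red over yellow inside, at (190, 190) in the wrist view and (625, 205) in the side view. The mat is empty. I'm handing in.

```bash
python3 -c "
from bench import close_job; print(close_job())"
```

```text
the job is handed in; nothing more can be done
None
```

I handed the job in at about 45 s: the yellow collar and then the red are seated on the stand's post (no blue one was present), and the hood is back over them, standing flat on the base.

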